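# Slide the pepper mill and the oil bottle away from the hob into the condiment rail

## Task

The pepper mill and the oil bottle stand too close to the hob: push each across the worktop, through the open side of the low condiment rail on the left, until both stand upright side by side inside it, wholly between its two end boards. Only push them with the fingertips or the outside of the fingers: they are tall and narrow, so push low to slide them without tipping, and never lift them or take them between the fingers. Leave the spice jar, the garlic and the tin where they are.

Things in the scene. Friction and masses are not known exactly. Their poses are not given: they have to be found in the camera images.
- mill: pepper mill: turned dark wood, waisted, 150 mm tall, 58 mm in diameter at the foot, about 0.18 kg, standing loose on the worktop. Origin: centre of its underside; z up its axis.
- oil_bottle: oil bottle: clear glass with yellowish oil and a green cap, 271 mm tall, round, 58 mm in diameter over its lower body, about 0.6 kg, standing loose on the worktop. Origin: centre of its underside; z up its axis. Mill and bottle swap places at random.
- rail: fixed condiment rail without floor (mm): two light-wood end boards (14 thick, 36 high, 109 long, along its y) and at the back two level steel bars (8 thick, centres 11 and 26 high). Inside 190 wide (x -95 to 95) and 95 deep (y 0 at the open side to 95 at the bars). Origin: on the worktop, mid open side; +y points into the bay (roughly robot's left), +x roughly away from the robot.
- spice_jar: spice jar with a green cap, 46 mm in diameter, 106 mm tall, loose, beyond the work; to be left alone. Origin: centre of its underside.
- garlic: garlic bulb, about 50 mm in size, loose, on the robot's side of the work; to be left alone. Origin: centre of its underside.
- tin: low tin, 75 mm in diameter, 58 mm tall, loose, on the robot's side of the work, to the right; to be left alone. Origin: centre of its underside.

How it is judged:
By the outcome, as a careful person would: the job done as asked, in the order asked, and still so for the second after the job is handed in, with the robot touching nothing.
It also fails if it takes over 72 s, if anything falls off the work surface, if the arm or the gripper's body presses on something with over 40 N, if the wrist force passes 120 N, or if a joint passes its speed limit or range.

## Robot

A 7-joint arm with a two-finger parallel gripper is mounted at the origin on a cart in front of the work surface, level with it; the furniture and walls round the work are solid. World frame = base frame: x ahead of the robot, y to its left, z up, the work surface at z = 0. Lengths are in m, angles in rad, forces in N, time in s.
With the tool pointing down it reaches from about 0.4 to 0.875 m from the base axis. Payload 19.3 kg.
Tool frame: the origin (TCP) lies on the centre line of the jaws, within the pads' length; the fingertips stand 25 mm ahead of it and the grasp point (between the pads) lies 6 mm ahead of it (tips_ahead is the distance from the TCP to the fingertips, in m); z points along the fingers, y is the direction in which the jaws open and shut (so a half turn about z gives the same grasp; the last joint's range is limited). The gripper opens to 85 mm and grips with 20 to 120 N. Pads are 22 mm wide; open, the fingers measure 114 mm over their backs; the gripper's body (76 mm by 85 mm) begins 54 mm behind the grasp point. The pads swing forward as they close: fully open they stand 13 mm farther back than shut.
Start: joints at [1.062, 0.521, -0.036, 1.599, 0.021, 1.021, -0.113], TCP at [0.266, -0.566, 0.256] pointing down, gripper open.
Joint ranges: [-2.91, 2.91], [-0.3, 2.13], [-1.5, 1.42], [0.17, 2.43], [-1.26, 4.41], [0.16, 1.93], [-2.52, 2.52]. Speed limits (rad/s): [1.89, 1.89, 2.39, 2.39, 3.01, 3.01, 3.01].

## Interface

Orientations are given as [roll, pitch, yaw] about the fixed x, y, z axes, in that order (R = Rz(yaw) Ry(pitch) Rx(roll)).
In Python, from workcell import observe, grab_frame, job_done, outline_of, tips_ahead gives the robot as it stands. The module is installed in compiled form; this text tells all that it offers.
- The arm moves only by the tool move_arm, never from a script. Its argument "motion" is a list of rows, each a list of 2 entries, a list of its own where there are three numbers: the shift along the world's x, y, z in mm, then the turn, a rotation vector about the world's x, y, z in rad. A call has 1 to 12 rows; each row is the pose to reach, as a shift and turn from the pose commanded when the call began; what a row does not reach only later rows make up. A row lasts 1/8 s, in which the tool goes at most 62.5 mm and 10.7 degrees, less where a joint would pass 70% of its speed; a pose out of reach is approached as far as the arm can. A call with a gripper value outside its range is refused whole. "jaw" is the finger opening in mm, from 0 to 85.4, set as the call begins (left out, the last holds). The fingers move at their own pace and stop on an object; "grip_force" is the grip in N (left out, the last holds). Time passes only in rows, so rows that repeat a pose let the fingers close. It gives the time, the measured TCP pose, the force and the opening at its end, in the units of the state.
- observe(): the state, without advancing time (a new reading comes with each control period).
- grab_frame(name): name is "scene" or "side" or "wrist"; returns a dict with "frame" (420x560x3 uint8, red, green, blue), "fx", "fy", "cx", "cy" (pixels), "T" (4x4, takes a point from camera to world coordinates); the wrist camera has in their place "mount" (4x4, takes a point from camera to tool coordinates, whose origin is the TCP and whose axes are the flange's). Camera axes: x right, y down, z forward; pixel columns grow to the right and rows downward; lengths in m; the calibration is good to about 2 mm. A picture is of the moment at which its call begins: read the wrist's pose just before it. There is no depth.
- job_done(): hands the job in, once; it reports no verdict.
Trained networks look in the newest picture that a camera, given by its name, has taken for a name from the list of things; names that differ only in an ending like _2 or _b are one class to them, and where a whole thing is asked for, a point or a joint stands for the part that bears it (a point fixed in the world has none). Each returns a list of dicts, best first, with "score" (0 to 1); they miss things now and then, are a little off and sometimes report something else, mostly with a low value. They report only what shows in the picture. A call takes as long as a camera call.
- outline_of(label, camera): "pixels" (420x560 bool, what is visible of it) and "pixel" ([column, row] in pixels, amid what is visible of it).
The state is a dict: "clock": time; "qpos": joint angles; "qd": joint speeds; "joint_efforts": joint torques, N m; "position": TCP position; "tool_rot": TCP orientation; "force": force on the tool from outside, world axes, zero at the start; "moment": the same for the moment, N m; "grip_width": finger opening in m.
Only numpy, scipy, OpenCV 4.12 (cv2) and the standard library are available. Lean on these libraries where they do the work, as an engineer would, in place of code of your own. Each camera call takes 0.05 s, during which the arm holds its last target.

## Working session

There is one attempt and no reset: what is moved stays moved. The work goes in short steps, Python scripts to look and compute and a tool call to move; the robot and the scene stay as the last step left them, time stands still between calls to the robot, and variables do not carry over. Pictures are saved under pics/ and viewed, and the job is handed in when it is done.

Besides the shell and the picture viewer there is one more tool, called in YAML: its name, and indented under it one key for each argument. move_arm: Moves the arm, as the interface text tells. Its arguments: {"type":"object","properties":{"motion":{"type":"array"},"jaw":{"type":"number"},"grip_force":{"type":"number"}},"required":["motion"]}

```bash
mkdir -p pics
cat > h.py <<'E'
import numpy as np, cv2
from workcell import *
def snap(n,f):
    g=grab_frame(n); cv2.imwrite(f'pics/{f}.png',g['frame'][:,:,::-1]); return g
def ray(g,u,v,z):
    T=g['T']; d=T[:3,:3]@np.array([(u-g['cx'])/g['fx'],(v-g['cy'])/g['fy'],1]); o=T[:3,3]
    return o+d*(z-o[2])/d[2]
def proj(g,p):
    T=g['T']; q=T[:3,:3].T@(np.array(p)-T[:3,3]); return np.array([g['fx']*q[0]/q[2]+g['cx'],g['fy']*q[1]/q[2]+g['cy']])
E
python3 - <<'E'
from h import *
s=observe(); print(s['clock'],s['position'],s['tool_rot'],s['force'],tips_ahead)
for c in('scene','side'):
    g=snap(c,c+'0'); print(c,g['T'].round(3).tolist(),g['fx'],g['cx'],g['cy'])
    for l in('mill','oil_bottle','rail','spice_jar','garlic','tin'):
        for o in outline_of(l,c)[:2]:
            ys,xs=np.nonzero(o['pixels']); 
            if len(xs): print(l,round(o['score'],2),o['pixel'],xs.min(),xs.max(),ys.min(),ys.max(),ray(g,(xs.min()+xs.max())/2,ys.max(),0).round(3))
E
```

```text
0.0 [ 0.26536674 -0.56554746  0.25574726] [-3.14051491e+00  9.90798188e-05  4.38772300e-01] [-0.43563701 -0.10774414  0.01083143] 0.025
scene [[-0.593, -0.436, 0.677, -0.086], [-0.805, 0.345, -0.483, 0.501], [-0.023, -0.831, -0.556, 0.584], [0.0, 0.0, 0.0, 1.0]] 487.22070581296396 284.7795126059483 202.73944911982187
mill 0.66 [290.5, 187.8] 277 303 149 221 [0.565 0.025 0.   ]
oil_bottle 0.59 [321.3, 190.5] 304 345 110 257 [0.435 0.043 0.   ]
rail 0.55 [192.1, 282.3] 145 262 217 316 [0.443 0.291 0.   ]
spice_jar 0.82 [251.0, 154.7] 238 261 130 176 [ 0.769 -0.008  0.   ]
garlic 0.76 [351.8, 265.3] 337 363 249 277 [0.367 0.043 0.   ]
tin 0.95 [426.3, 217.3] 403 447 195 240 [ 0.355 -0.141  0.   ]
side [[1.0, -0.013, 0.013, 0.56], [-0.018, -0.516, 0.857, -0.748], [-0.005, -0.857, -0.516, 0.516], [0.0, 0.0, 0.0, 1.0]] 406.8509740713082 281.07214985228086 209.80653919693302
mill 0.92 [288.6, 205.4] 276 301 173 239 [ 0.587 -0.015  0.   ]
oil_bottle 0.69 [224.9, 177.7] 209 246 111 236 [ 0.451 -0.     0.   ]
oil_bottle 0.54 [287.7, 208.4] 276 302 173 239 [ 0.588 -0.015  0.   ]
rail 0.82 [293.4, 174.2] 245 312 165 192 [0.567 0.201 0.   ]
spice_jar 0.93 [377.2, 217.2] 364 389 192 243 [ 0.776 -0.035  0.   ]
garlic 0.64 [192.1, 220.7] 184 205 208 230 [0.374 0.025 0.   ]
tin 0.77 [178.5, 276.3] 157 202 250 299 [ 0.384 -0.198  0.   ]
```

Run:
```python
import cv2
for n in('scene0','side0'):
    i=cv2.imread(f'pics/{n}.png')[90:330,120:470]; cv2.imwrite(f'pics/{n}c.png',cv2.resize(i,None,fx=2.28,fy=2.28,interpolation=cv2.INTER_CUBIC))
```

```text
(no output)
```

View pics/scene0c.png

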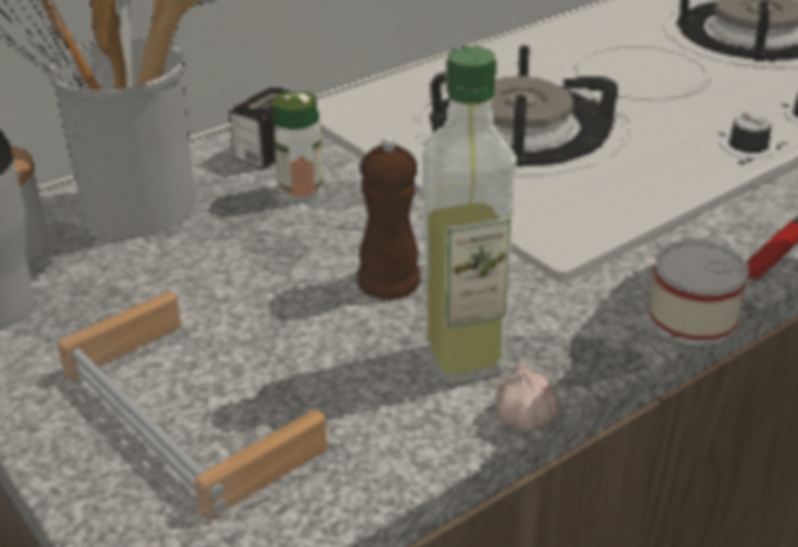

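View pics/side0c.png

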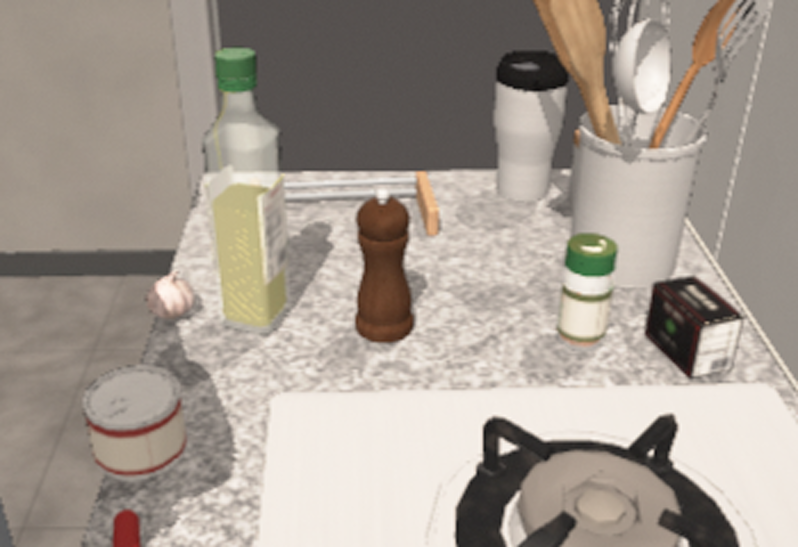

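View pics/scene0.png

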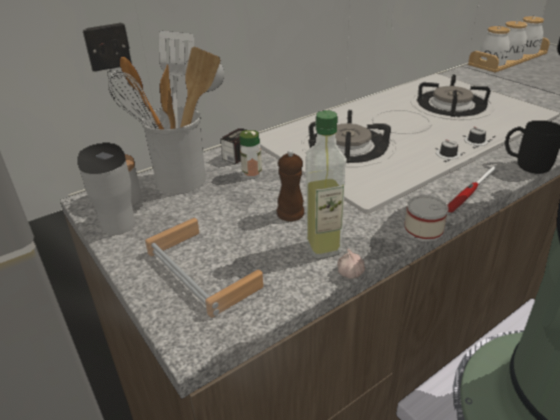

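Run:
```python
import cv2
i=cv2.imread('pics/scene0.png')[210:325,135:275]; cv2.imwrite('pics/r1.png',cv2.resize(i,None,fx=5,fy=5,interpolation=cv2.INTER_CUBIC))
i=cv2.imread('pics/side0.png')[155:205,235:325]; cv2.imwrite('pics/r2.png',cv2.resize(i,None,fx=8,fy=8,interpolation=cv2.INTER_CUBIC))
```

```text
(no output)
```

View pics/r1.png

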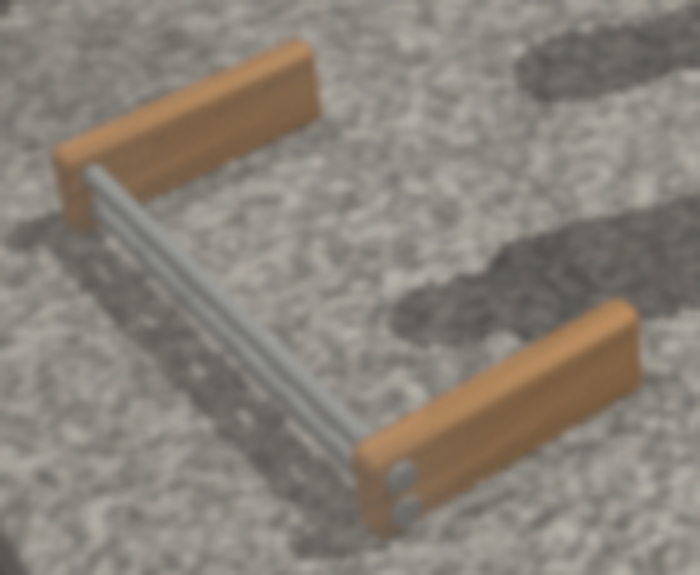

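View pics/r2.png

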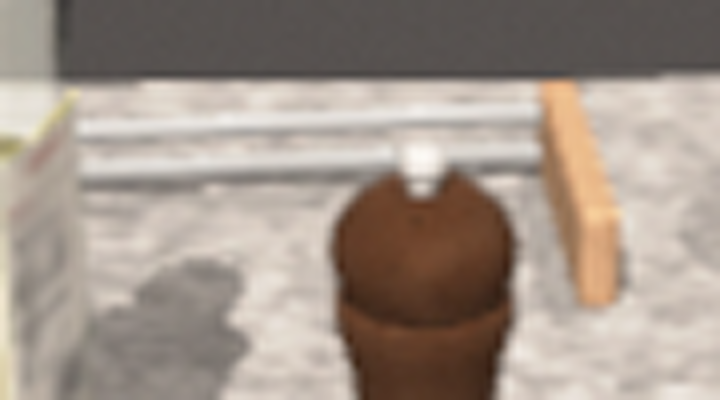

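```bash
cat > fit.py <<'E'
from h import *
from scipy.optimize import least_squares
gs=snap('scene','s1'); gd=snap('side','d1')
A=[((-109,0,0),(638,387)),((-109,0,36),(638,310)),((-95,0,36),(615,298)),((-109,109,0),(388,535)),((95,0,0),(320,115)),((95,0,36),(312,55)),((109,0,36),(297,38)),((109,109,36),(53,152)),((109,109,0),(68,218)),((95,109,0),(83,232))]
B=[((95,0,0),(583,305)),((109,0,0),(616,305)),((95,0,36),(578,213)),((109,0,36),(616,213))]
def W(p,P):
    c,s=np.cos(p[2]),np.sin(p[2]); x,y,z=np.array(P)/1000
    return (p[0]+c*x-s*y,p[1]+s*x+c*y,z)
def res(p,sep=False):
    a=[proj(gs,W(p,P))-(np.array(q)/5+[135,210]) for P,q in A]
    b=[proj(gd,W(p,P))-(np.array(q)/8+[235,155]) for P,q in B]
    return np.concatenate(a+b)
r=least_squares(res,[0.5,0.2,0],loss='soft_l1'); print(r.x,res(r.x).reshape(-1,2).round(1).tolist())
np.save('rail.npy',r.x)
for P in [(-95,0,0),(95,0,0),(-95,95,0),(95,95,0)]: print(P,np.round(W(r.x,P),3))
# objects: circle-foot silhouette fit
def circ(p,R,z): 
    t=np.linspace(0,2*np.pi,60); return [(p[0]+R*np.cos(a),p[1]+R*np.sin(a),z) for a in t]
dat={'mill':(.029,[(gs,'scene'),(gd,'side')]),'oil_bottle':(.029,[(gs,'scene'),(gd,'side')]),'spice_jar':(.023,[(gs,'scene'),(gd,'side')]),'garlic':(.025,[(gs,'scene'),(gd,'side')]),'tin':(.0375,[(gs,'scene'),(gd,'side')])}
g0={'mill':(.588,.011),'oil_bottle':(.454,.026),'spice_jar':(.78,-.01),'garlic':(.38,.04),'tin':(.38,-.16)}
for n,(R,cs) in dat.items():
    obs=[]
    for g,c in cs:
        o=outline_of(n,c)[0]; ys,xs=np.nonzero(o['pixels']); m=ys>ys.max()-10
        obs.append((g,xs[m].min(),xs[m].max()+1,ys.max()+1))
    def f(p):
        e=[]
        for g,a,b,y in obs:
            q=np.array([proj(g,w) for w in circ(p,R,0)]); q2=np.array([proj(g,w) for w in circ(p,R,.012)])
            e+=[(q[:,1].max()-y),( (q[:,0].min()+q[:,0].max())/2-(a+b)/2)]
        return np.array(e)
    s=least_squares(f,g0[n]); print(n,s.x.round(4),f(s.x).round(1))
E
python3 fit.py
```

```text
[0.54620201 0.1835133  0.06923351] [[1.6, -0.1], [0.6, -0.5], [0.1, -2.3], [-1.9, 2.1], [1.4, 0.5], [0.8, -2.2], [0.0, -1.9], [-2.0, -1.7], [-1.5, 0.2], [-1.0, 1.0], [-1.3, 0.5], [-0.2, 0.3], [-0.3, -0.2], [0.3, -0.4]]
(-95, 0, 0) [0.451 0.177 0.   ]
(95, 0, 0) [0.641 0.19  0.   ]
(-95, 95, 0) [0.445 0.272 0.   ]
(95, 95, 0) [0.634 0.285 0.   ]
mill [0.588  0.0075] [ 0.  -0.4  0.6 -0.2]
oil_bottle [0.4561 0.0251] [-0.4  0.5 -1.1  0.1]
spice_jar [ 0.7759 -0.0175] [-0.5 -0.5  0.5 -0.4]
garlic [0.3767 0.0341] [ 2.7 -1.3  5.   0.8]
tin [ 0.3792 -0.1663] [ 0.1 -0.3  0.3 -0.2]
```

```bash
cat > plan.py <<'E'
from h import *
from scipy.spatial.transform import Rotation as R
def target(beta,th): # push dir rotated beta clockwise from +y
    d=np.array([np.sin(beta),np.cos(beta),0]); a=np.array([np.cos(beta),-np.sin(beta),0])
    return R.from_rotvec(a*th)*R.from_euler('xyz',[np.pi,0,np.pi/2-beta]), d
def go(tip,beta,th):
    s=observe(); Rt,d=target(beta,th); tz=Rt.apply([0,0,1]); tcp=np.array(tip)-.025*tz
    Rc=R.from_euler('xyz',s['tool_rot'])
    print('clock',s['clock'],'pos',s['position'].round(4) if hasattr(s['position'],'round') else s['position'])
    print('shift mm',((tcp-s['position'])*1000).round(1),'rot',(Rt*Rc.inv()).as_rotvec().round(3),'d',d.round(3), 'q',np.round(s['qpos'],2))
E
python3 - <<'E'
from plan import *
b=np.array([.456,.025]); d=target(.175,.55)[1][:2]
t=b-d*.085
print(t); go([*t,.20],.175,.55)
E
```

```text
[ 0.44120081 -0.05870176]
clock 1.3 pos [ 0.2655 -0.5658  0.2563]
shift mm [173.4 494.2 -35. ] rot [ 0.453 -0.347  0.932] d [0.174 0.985 0.   ] q [ 1.06  0.52 -0.04  1.6   0.02  1.02 -0.11]
```

move_arm:
  motion:
    - [[15,40,5],[0.05,-0.04,0.1]]
    - [[31,90,5],[0.1,-0.08,0.2]]
    - [[49,140,0],[0.15,-0.11,0.3]]
    - [[66,190,0],[0.2,-0.15,0.4]]
    - [[84,240,0],[0.24,-0.19,0.5]]
    - [[101,290,-5],[0.29,-0.23,0.6]]
    - [[119,340,-10],[0.34,-0.26,0.7]]
    - [[136,390,-20],[0.39,-0.3,0.8]]
    - [[154,440,-30],[0.43,-0.33,0.88]]
    - [[173,490,-35],[0.453,-0.347,0.932]]
    - [[173,494,-35],[0.453,-0.347,0.932]]
    - [[173,494,-35],[0.453,-0.347,0.932]]
  jaw: 14

```text
clock: 2.8
position: [0.4384, -0.0721, 0.2213]
tool_rot: [-3.142, -0.549, 1.396]
force: [-0.5, -0.4, 0.8]
grip_width: 0.0137
```

Run:
```python
from plan import *
b=np.array([.456,.025]); d=target(.175,.55)[1][:2]
go([*(b-d*.085),.008],.175,.55)
snap('scene','s2');snap('side','d2')
i=np.hstack([cv2.imread('pics/s2.png'),cv2.imread('pics/d2.png')]);cv2.imwrite('pics/b2.png',cv2.resize(i,(800,300)))
```

```text
clock 2.8 pos [ 0.4384 -0.0721  0.2213]
shift mm [   0.5    0.5 -192. ] rot [ 0.001 -0.     0.   ] d [0.174 0.985 0.   ] q [ 0.87  0.45 -0.62  2.05 -0.4   0.82  0.4 ]
```

View pics/b2.png

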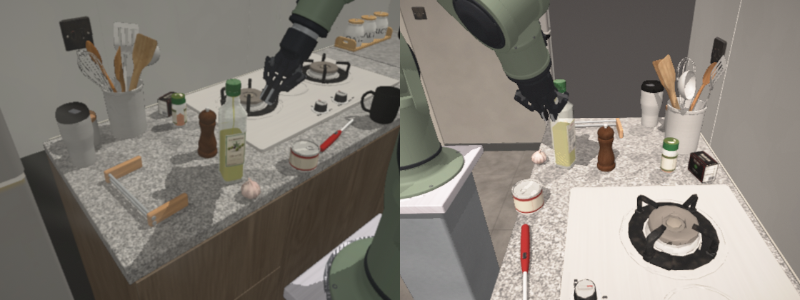

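move_arm:
  motion:
    - [[3,17,0],[0,0,0]]
    - [[6,34,0],[0,0,0]]
    - [[6,34,-25],[0,0,0]]
    - [[6,34,-55],[0,0,0]]
    - [[6,34,-85],[0,0,0]]
    - [[6,34,-115],[0,0,0]]
    - [[6,34,-145],[0,0,0]]
    - [[6,34,-168],[0,0,0]]
    - [[6,34,-182],[0,0,0]]
    - [[6,34,-187],[0,0,0]]
    - [[6,34,-187],[0,0,0]]

```text
clock: 4.28
position: [0.4447, -0.0376, 0.0346]
tool_rot: [3.141, -0.55, 1.396]
force: [-0.0, -0.2, 0.3]
grip_width: 0.0139
```

Run:
```python
from plan import *
go([.492-.174*.04,.232-.985*.04,.013],.175,.55)
a=snap('scene','s3')['frame'];b=snap('side','d3')['frame']
i=np.hstack([a[90:330,120:470],b[90:330,120:470]])[:,:,::-1];cv2.imwrite('pics/b3.png',cv2.resize(i,(800,274)))
```

```text
clock 4.275 pos [ 0.4447 -0.0376  0.0346]
shift mm [ 38.1 217.4  -0.3] rot [0. 0. 0.] d [0.174 0.985 0.   ] q [ 0.75  0.83 -0.59  2.14 -0.35  0.37  0.47]
```

View pics/b3.png

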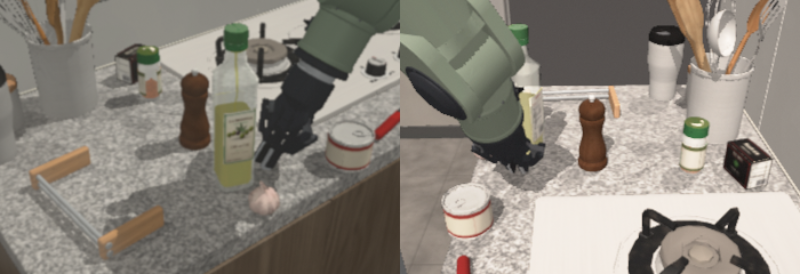

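move_arm:
  motion:
    - [[0.5,3,0],[0,0,0]]
    - [[1,6,0],[0,0,0]]
    - [[1.5,8.5,0],[0,0,0]]
    - [[2,11,0],[0,0,0]]
    - [[2.3,13,0],[0,0,0]]
    - [[2.7,15,0],[0,0,0]]
    - [[3.2,18,0],[0,0,0]]
    - [[3.7,21,0],[0,0,0]]
    - [[4.4,25,0],[0,0,0]]
    - [[5.1,29,0],[0,0,0]]
    - [[5.8,33,0],[0,0,0]]
    - [[6.5,37,0],[0,0,0]]

```text
clock: 5.88
position: [0.451, -0.0005, 0.0343]
tool_rot: [-3.142, -0.55, 1.396]
force: [0.6, -3.2, -0.5]
grip_width: 0.0142
```

```bash
cat > look.py <<'E'
import sys
from plan import *
from scipy.optimize import least_squares
k=sys.argv[1]
go([.492-.174*.04,.232-.985*.04,.013],.175,.55)
gs=snap('scene','s'+k); gd=snap('side','d'+k)
rp=np.load('rail.npy')
for n,R0 in(('oil_bottle',.029),('mill',.029),('garlic',.025),('tin',.0375),('spice_jar',.023)):
    for g,c in((gs,'scene'),(gd,'side')):
        o=outline_of(n,c)
        if not o: print(n,c,None); continue
        ys,xs=np.nonzero(o[0]['pixels']); m=ys>ys.max()-10
        p=ray(g,(xs[m].min()+xs[m].max()+1)/2,ys.max()+1,0); h=p[:2]-g['T'][:2,3]; h/=np.linalg.norm(h); p=p[:2]+R0*h
        e=p-rp[:2]; cc,ss=np.cos(rp[2]),np.sin(rp[2])
        print(n,c,round(o[0]['score'],2),p.round(4),'rail',(1000*np.array([cc*e[0]+ss*e[1],-ss*e[0]+cc*e[1]])).round(0))
i=np.hstack([gs['frame'][90:330,120:470],gd['frame'][90:330,120:470]])[:,:,::-1];cv2.imwrite(f'pics/b{k}.png',cv2.resize(i,(800,274)))
E
python3 look.py 4
```

```text
clock 5.875 pos [ 0.451  -0.0005  0.0343]
shift mm [ 31.8 180.2   0. ] rot [ 0. -0.  0.] d [0.174 0.985 0.   ] q [ 0.69  0.83 -0.61  2.16 -0.38  0.31  0.43]
oil_bottle scene 0.8 [0.4529 0.0456] rail [-103. -131.]
oil_bottle side 0.75 [0.4745 0.0517] rail [ -81. -127.]
mill scene 0.77 [0.5908 0.0166] rail [  33. -170.]
mill side 0.63 [0.5887 0.0099] rail [  30. -176.]
garlic scene 0.84 [0.3793 0.0268] rail [-177. -145.]
garlic side 0.48 [0.3681 0.0497] rail [-187. -121.]
tin scene 0.72 [ 0.3759 -0.1681] rail [-194. -339.]
tin side 0.83 [ 0.3769 -0.1676] rail [-193. -339.]
spice_jar scene 0.72 [ 0.7776 -0.019 ] rail [ 217. -218.]
spice_jar side 0.6 [ 0.7812 -0.0165] rail [ 221. -216.]
```

View pics/b4.png

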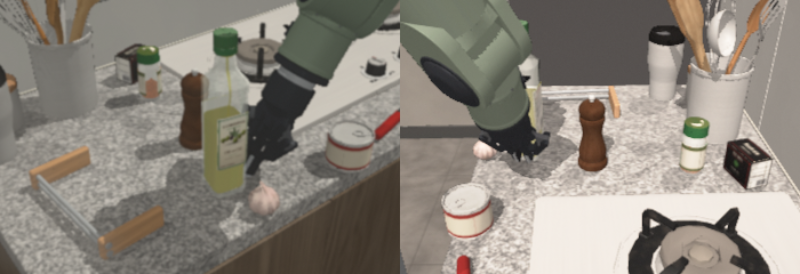

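move_arm:
  motion:
    - [[0.7,4,0],[0,0,0]]
    - [[1.4,8,0],[0,0,0]]
    - [[2.1,12,0],[0,0,0]]
    - [[3,17,0],[0,0,0]]
    - [[3.9,22,0],[0,0,0]]
    - [[4.8,27,0],[0,0,0]]
    - [[5.7,32,0],[0,0,0]]
    - [[6.5,37,0],[0,0,0]]
    - [[7.4,42,0],[0,0,0]]
    - [[8.3,47,0],[0,0,0]]
    - [[9.2,52,0],[0,0,0]]
    - [[10,57,0],[0,0,0]]

```text
clock: 7.98
position: [0.461, 0.0566, 0.0343]
tool_rot: [-3.142, -0.55, 1.396]
force: [-1.0, -3.0, -1.9]
grip_width: 0.014
```

```bash
python3 look.py 5
```

```text
clock 7.975 pos [0.461  0.0566 0.0343]
shift mm [ 21.7 123.2   0. ] rot [ 0. -0.  0.] d [0.174 0.985 0.   ] q [ 0.58  0.83 -0.63  2.18 -0.43  0.23  0.37]
oil_bottle scene 0.6 [0.4618 0.1052] rail [-90. -72.]
oil_bottle side 0.81 [0.4853 0.1117] rail [-66. -67.]
mill scene None
mill side 0.71 [0.5875 0.0061] rail [  29. -180.]
garlic scene 0.63 [0.3793 0.0268] rail [-177. -145.]
garlic side 0.7 [0.3692 0.0497] rail [-186. -121.]
tin scene 0.77 [ 0.3753 -0.1689] rail [-195. -340.]
tin side None
spice_jar scene 0.55 [ 0.7769 -0.0199] rail [ 216. -219.]
spice_jar side 0.63 [ 0.7812 -0.0165] rail [ 221. -216.]
```

View pics/b5.png

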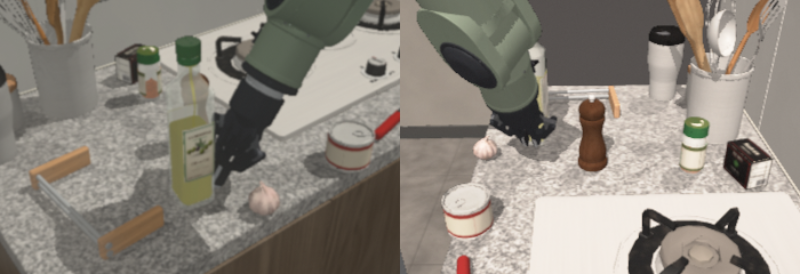

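```bash
cat >> plan.py <<'E'
def go2(tip,beta,bl,th):
    s=observe(); a=np.array([np.cos(bl),-np.sin(bl),0])
    Rt=R.from_rotvec(a*th)*R.from_euler('xyz',[np.pi,0,np.pi/2-beta]); tz=Rt.apply([0,0,1]); tcp=np.array(tip)-.025*tz
    Rc=R.from_euler('xyz',s['tool_rot'])
    print('pos',np.round(s['position'],4),'shift mm',((tcp-s['position'])*1000).round(1),'rot',(Rt*Rc.inv()).as_rotvec().round(3),'q',np.round(s['qpos'],2))
E
python3 - <<'E'
from plan import *
b=np.array([.470,.107]); d=np.array([np.sin(.175),np.cos(.175)])
for bl,th in((-.25,.5),(-.25,.45)): go2([*(b-d*.055),.0145],.175,bl,th)
E
```

```text
pos [0.4611 0.0562 0.0343] shift mm [  2.3 -14.9   2.1] rot [-0.056  0.21   0.056] q [ 0.58  0.83 -0.63  2.18 -0.43  0.23  0.37]
pos [0.4611 0.0562 0.0343] shift mm [  2.1 -13.9   2.7] rot [-0.105  0.199  0.05 ] q [ 0.58  0.83 -0.63  2.18 -0.43  0.23  0.37]
```

move_arm:
  motion:
    - [[-1,-8,2],[0,0,0]]
    - [[-3,-17,3],[0,0,0]]
    - [[0,-17,3],[-0.02,0.08,0.02]]
    - [[2,-15,2.5],[-0.05,0.16,0.04]]
    - [[2,-15,2.5],[-0.06,0.21,0.056]]
    - [[2,-15,2.5],[-0.06,0.21,0.056]]

```text
clock: 9.32
position: [0.4635, 0.0411, 0.0369]
tool_rot: [-2.922, -0.448, 1.347]
force: [-0.7, 0.5, 0.6]
grip_width: 0.0141
```

```bash
python3 look.py 6|egrep 'q|bottle'
```

```text
shift mm [ 19.3 138.6  -2.5] rot [ 0.061 -0.209 -0.057] d [0.174 0.985 0.   ] q [ 0.37  0.79 -0.4   2.02 -0.37  0.56  0.22]
oil_bottle scene 0.72 [0.4612 0.1045] rail [-90. -73.]
oil_bottle side 0.62 [0.4555 0.1123] rail [-95. -65.]
```

View pics/b6.png

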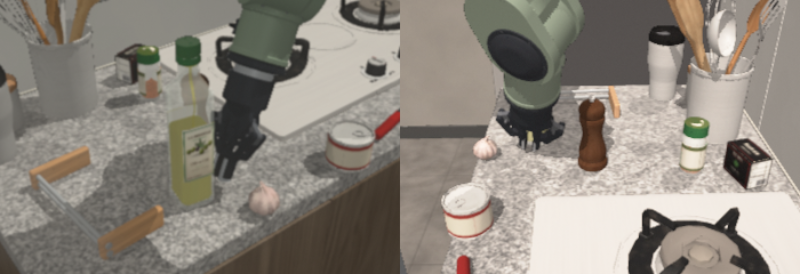

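Run:
```python
from h import *
g=grab_frame('scene'); f=g['frame'][:,:,::-1].copy()
o=outline_of('oil_bottle','scene')[0]['pixels']; ys,xs=np.nonzero(o)
for y in range(ys.max()-14,ys.max()+1,2): print(y,xs[ys==y].min(),xs[ys==y].max())
S=4; i=cv2.resize(f[150:290,140:300],None,fx=S,fy=S,interpolation=cv2.INTER_CUBIC)
t=np.linspace(0,2*np.pi,60)
for c,col in(((.470,.107),(0,0,255)),((.462,.105),(255,0,0))):
  for z in(0,.1):
    q=np.array([(proj(g,(c[0]+.029*np.cos(a),c[1]+.029*np.sin(a),z))-[140,150])*S for a in t]).astype(int)
    cv2.polylines(i,[q],True,col,1)
rp=np.load('rail.npy');
def W(P):
    c,s=np.cos(rp[2]),np.sin(rp[2]); x,y,z=np.array(P)/1000
    return (rp[0]+c*x-s*y,rp[1]+s*x+c*y,z)
for P in [[(-95,0,0),(-95,109,0),(-95,109,36),(-95,0,36)],[(95,0,0),(95,109,0),(95,109,36),(95,0,36)],[(-109,0,0),(-109,109,0),(-109,109,36),(-109,0,36)]]:
    q=np.array([(proj(g,W(p))-[140,150])*S for p in P]).astype(int); cv2.polylines(i,[q],True,(0,255,0),1)
cv2.imwrite('pics/z7.png',i)
```

```text
259 269 307
261 270 307
263 271 306
265 273 306
267 274 304
269 276 299
271 278 292
273 281 287
```

View pics/z7.png

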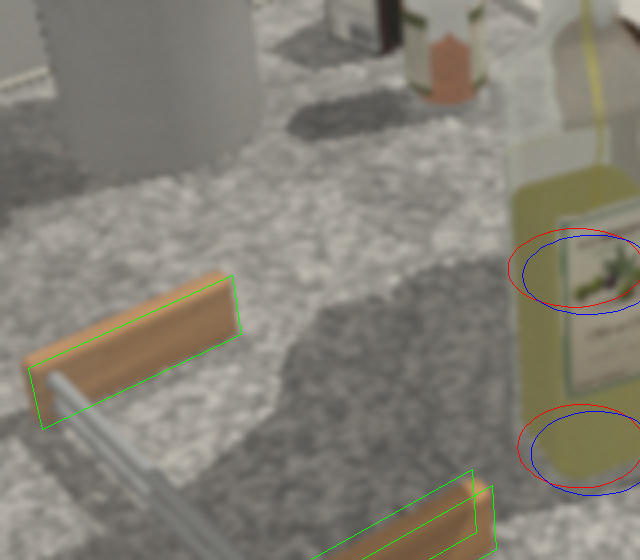

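Run:
```python
from plan import *
b=np.array([.466,.107]); d=np.array([np.sin(.6),np.cos(.6)])
go2([*(b-d*.052),.0145],.6,.05,.5)
```

```text
pos [0.463  0.0412 0.0368] shift mm [-26.9  10.9  -0.4] rot [-0.003  0.059 -0.411] q [ 0.37  0.79 -0.4   2.03 -0.37  0.56  0.22]
```

move_arm:
  motion:
    - [[-8,-3,1],[0,0.01,-0.08]]
    - [[-16,0,1],[0,0.02,-0.18]]
    - [[-22,5,0],[0,0.04,-0.28]]
    - [[-27,10,0],[0,0.06,-0.38]]
    - [[-27,11,0],[0,0.06,-0.41]]
    - [[-27,11,0],[0,0.06,-0.41]]

```text
clock: 10.78
position: [0.4363, 0.0521, 0.0369]
tool_rot: [-2.862, -0.424, 0.912]
force: [0.2, -0.2, -0.7]
grip_width: 0.0138
```

```bash
python3 look.py 8|egrep 'q|bottle'
```

```text
shift mm [ 46.5 127.6  -2.6] rot [ 0.015 -0.278  0.35 ] d [0.174 0.985 0.   ] q [ 0.45  0.77 -0.48  2.2  -0.61  0.31  0.08]
oil_bottle scene 0.77 [0.4618 0.1052] rail [-90. -72.]
oil_bottle side 0.94 [0.4806 0.1073] rail [-71. -72.]
```

View pics/b8.png

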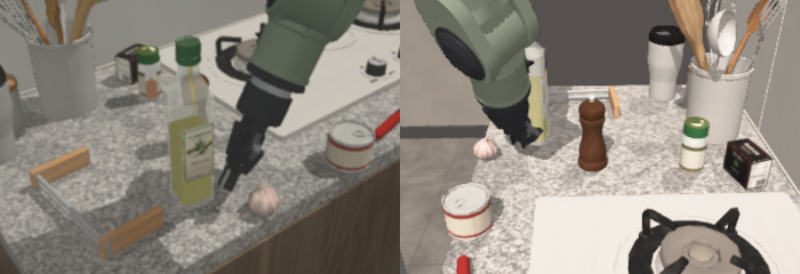

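move_arm:
  motion:
    - [[3.4,5,0],[0,0,0]]
    - [[5.6,8.2,0],[0,0,0]]
    - [[7.3,10.7,0],[0,0,0]]
    - [[9,13.2,0],[0,0,0]]
    - [[11,16.1,0],[0,0,0]]
    - [[13.5,19.7,0],[0,0,0]]
    - [[16,23.4,0],[0,0,0]]
    - [[19,27.7,0],[0,0,0]]
    - [[22,32.1,0],[0,0,0]]
    - [[25,36.5,0],[0,0,0]]
    - [[28,41,0],[0,0,0]]
    - [[31,45,0],[0,0,0]]

```text
clock: 12.88
position: [0.4671, 0.0976, 0.0368]
tool_rot: [-2.861, -0.423, 0.911]
force: [-3.4, -1.8, 1.6]
grip_width: 0.0138
```

```bash
python3 look.py 9|egrep 'q|bottle'
cat > z.py <<'E'
import sys
from h import *
k=sys.argv[1]; cs=eval(sys.argv[2])
out=[]
for cam,(x0,x1,y0,y1) in(('scene',(140,300,150,320)),('side',(200,330,100,250))):
  g=grab_frame(cam); f=g['frame'][:,:,::-1].copy()
  S=510/(y1-y0); i=cv2.resize(f[y0:y1,x0:x1],None,fx=S,fy=S,interpolation=cv2.INTER_CUBIC)
  t=np.linspace(0,2*np.pi,60)
  for c,col in zip(cs,((0,0,255),(255,0,0))):
   for z in(0,.03,.1):
    q=np.array([(proj(g,(c[0]+.029*np.cos(a),c[1]+.029*np.sin(a),z))-[x0,y0])*S for a in t]).astype(int)
    if z!=.03 : cv2.polylines(i,[q],True,col,1)
  rp=np.load('rail.npy')
  def W(P):
    c,s=np.cos(rp[2]),np.sin(rp[2]); x,y,z=np.array(P)/1000
    return (rp[0]+c*x-s*y,rp[1]+s*x+c*y,z)
  q=np.array([(proj(g,W(p))-[x0,y0])*S for p in [(-95,0,0),(-95,95,0),(95,95,0),(95,0,0)]]).astype(int); cv2.polylines(i,[q],True,(0,255,0),1)
  out.append(i[:,:400] if cam=='side' else i)
i=np.hstack(out); 
if i.shape[1]>800: i=cv2.resize(i,None,fx=800/i.shape[1],fy=800/i.shape[1])
cv2.imwrite(f'pics/z{k}.png',i)
E
python3 z.py 9 "[(.490,.143)]"
```

```text
shift mm [15.6 82.2 -2.5] rot [ 0.015 -0.279  0.351] d [0.174 0.985 0.   ] q [ 0.33  0.78 -0.46  2.14 -0.64  0.31  0.01]
oil_bottle scene 0.91 [0.4983 0.1352] rail [-51. -45.]
oil_bottle side 0.9 [0.5106 0.1343] rail [-39. -47.]
```

View pics/z9.png

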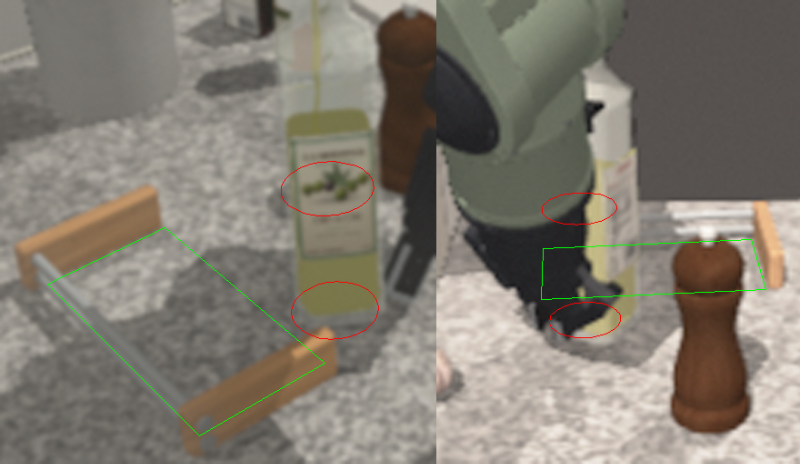

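Run:
```python
from plan import *
go2([.506,.076,.0145],-.067,0.,.5)
```

```text
pos [0.4671 0.0972 0.0368] shift mm [ 38.9 -33.1  -0.4] rot [-0.01  -0.297  0.59 ] q [ 0.33  0.78 -0.46  2.14 -0.64  0.31  0.01]
```

move_arm:
  motion:
    - [[-6,-12,2],[0,0,0]]
    - [[-10,-26,3],[0,-0.02,0.05]]
    - [[-4,-34,3],[0,-0.07,0.15]]
    - [[8,-36,2],[0,-0.13,0.27]]
    - [[20,-36,1],[0,-0.19,0.39]]
    - [[30,-35,0],[-0.01,-0.25,0.5]]
    - [[39,-33,0],[-0.01,-0.297,0.59]]
    - [[39,-33,0],[-0.01,-0.297,0.59]]
    - [[39,-33,0],[-0.01,-0.297,0.59]]

```text
clock: 14.7
position: [0.5054, 0.0637, 0.0367]
tool_rot: [3.107, -0.499, 1.643]
force: [0.2, -0.6, -0.3]
grip_width: 0.0139
```

```bash
python3 look.py 10|egrep 'q|bottle|mill'; python3 z.py 10 "[(.502,.135),(.588,.008)]"
```

```text
shift mm [-22.6 116.   -2.4] rot [ 0.053  0.027 -0.23 ] d [0.174 0.985 0.   ] q [ 0.42  0.82 -0.52  2.01 -0.32  0.42  0.41]
oil_bottle scene 0.7 [0.4983 0.1352] rail [-51. -45.]
oil_bottle side 0.38 [0.5005 0.1345] rail [-49. -46.]
mill scene 0.73 [0.6017 0.0191] rail [  44. -168.]
mill side 0.65 [0.5887 0.0099] rail [  30. -176.]
```

View pics/z10.png

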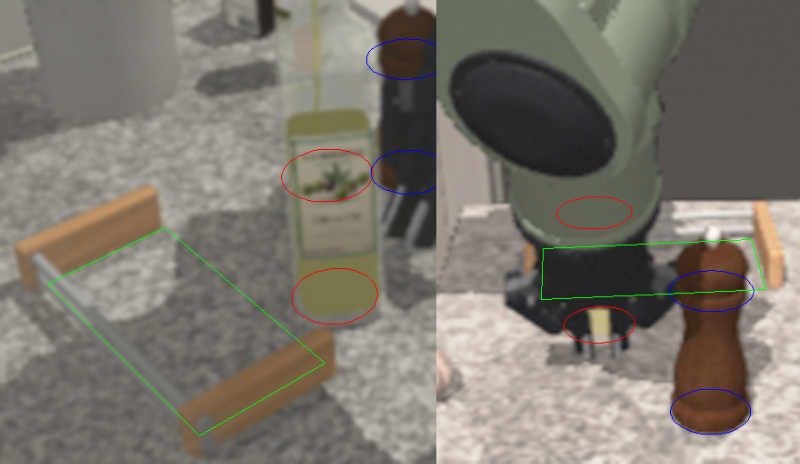

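View pics/b10.png

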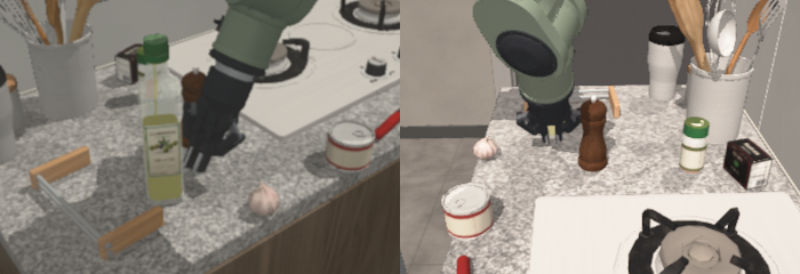

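move_arm:
  motion:
    - [[-0.4,6,0],[0,0,0]]
    - [[-0.8,11,0],[0,0,0]]
    - [[-1,15,0],[0,0,0]]
    - [[-1.2,18,0],[0,0,0]]
    - [[-1.4,21,0],[0,0,0]]
    - [[-1.6,24,0],[0,0,0]]
    - [[-1.9,28,0],[0,0,0]]
    - [[-2.2,32,0],[0,0,0]]
    - [[-2.5,37,0],[0,0,0]]
    - [[-2.8,42,0],[0,0,0]]
    - [[-3.1,47,0],[0,0,0]]
    - [[-3.5,52,0],[0,0,0]]

```text
clock: 16.9
position: [0.5024, 0.1166, 0.0368]
tool_rot: [3.106, -0.499, 1.647]
force: [2.2, -3.7, -0.1]
grip_width: 0.0144
```

```bash
python3 look.py 11|egrep 'q|bottle|mill'; python3 z.py 11 "[(.500,.167),(.588,.008)]"
```

```text
shift mm [-19.7  63.2  -2.5] rot [ 0.053  0.029 -0.233] d [0.174 0.985 0.   ] q [ 0.33  0.82 -0.53  2.03 -0.35  0.36  0.35]
oil_bottle scene 0.61 [0.4911 0.1645] rail [-56. -15.]
oil_bottle side 0.68 [0.4811 0.164 ] rail [-66. -15.]
mill scene None
mill side 0.95 [0.5887 0.0099] rail [  30. -176.]
```

View pics/z11.png

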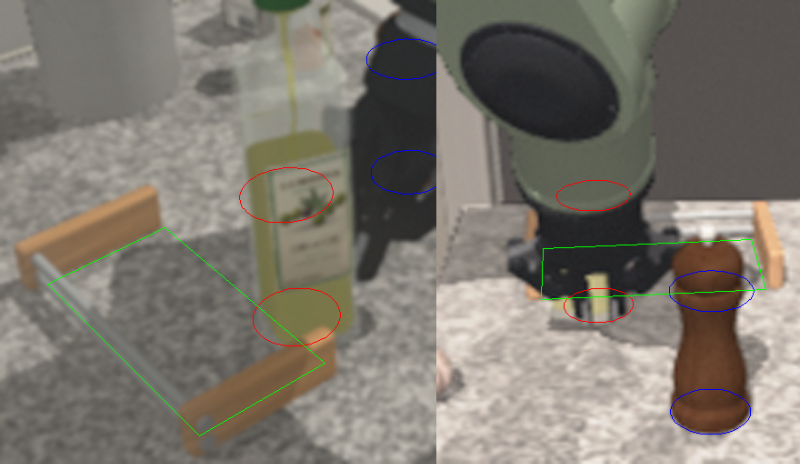

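move_arm:
  motion:
    - [[-0.3,4,0],[0,0,0]]
    - [[-0.6,9,0],[0,0,0]]
    - [[-0.9,15,0],[0,0,0]]
    - [[-1.4,21,0],[0,0,0]]
    - [[-1.8,27,0],[0,0,0]]
    - [[-2.2,33,0],[0,0,0]]
    - [[-2.6,39,0],[0,0,0]]
    - [[-3,45,0],[0,0,0]]
    - [[-3.4,51,0],[0,0,0]]
    - [[-3.8,56,0],[0,0,0]]
    - [[-4.1,60,0],[0,0,0]]
    - [[-4.3,63,0],[0,0,0]]

```text
clock: 19.1
position: [0.4984, 0.1793, 0.0368]
tool_rot: [3.105, -0.498, 1.646]
force: [2.7, -4.3, -0.6]
grip_width: 0.0138
```

```bash
python3 look.py 12|egrep 'q|bottle|mill'; python3 z.py 12 "[(.494,.228),(.588,.008)]"
```

```text
shift mm [-15.6   0.4  -2.5] rot [ 0.053  0.029 -0.232] d [0.174 0.985 0.   ] q [ 0.21  0.82 -0.54  2.04 -0.39  0.29  0.28]
oil_bottle scene 0.9 [0.4994 0.2325] rail [-43.  52.]
oil_bottle side 0.6 [0.5471 0.2036] rail [ 2. 20.]
mill scene 0.91 [0.5837 0.0074] rail [  25. -178.]
mill side 0.59 [0.5876 0.0099] rail [  29. -176.]
```

View pics/z12.png

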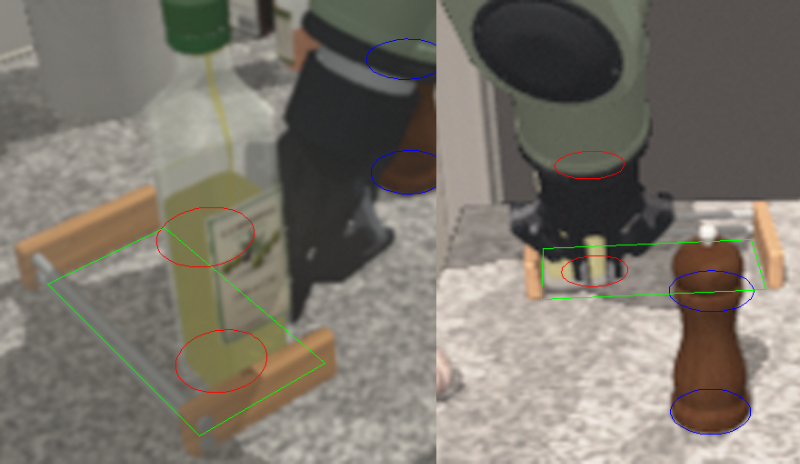

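move_arm:
  motion:
    - [[1,-10,0],[0,0,0]]
    - [[2,-35,2],[0,0,0]]
    - [[4,-65,4],[0,0,0]]
    - [[6,-90,15],[0,0,0]]
    - [[6,-95,50],[0,0,0]]
    - [[6,-95,90],[0,0,0]]
    - [[6,-95,130],[0,0,0]]
    - [[6,-95,165],[0,0,0]]
    - [[6,-95,180],[0,0,0]]
    - [[6,-95,180],[0,0,0]]

```text
clock: 21.05
position: [0.5044, 0.0837, 0.217]
tool_rot: [3.104, -0.498, 1.647]
force: [-0.5, 0.7, -0.9]
grip_width: 0.0146
```

```bash
python3 look.py 13|egrep 'q|bottle|mill'
python3 - <<'E'
from plan import *
go2([.588,-.045,.19],0,-.15,.5)
E
python3 z.py 13 "[(.494,.228),(.588,.008)]"
```

```text
shift mm [ -21.7   96.  -182.7] rot [ 0.054  0.03  -0.232] d [0.174 0.985 0.   ] q [ 0.42  0.49 -0.54  1.96 -0.37  0.76  0.27]
oil_bottle scene 0.72 [ 0.3704 -0.1619] rail [-199. -332.]
oil_bottle side 0.66 [0.479  0.2269] rail [-64.  48.]
mill scene 0.69 [0.589  0.0087] rail [  31. -177.]
mill side 0.68 [ 0.781  -0.0144] rail [ 221. -214.]
pos [0.5042 0.0842 0.2167] shift mm [  85.6 -141.1   -4.7] rot [-0.008  0.103 -0.04 ] q [ 0.42  0.49 -0.54  1.96 -0.37  0.76  0.27]
```

View pics/z13.png

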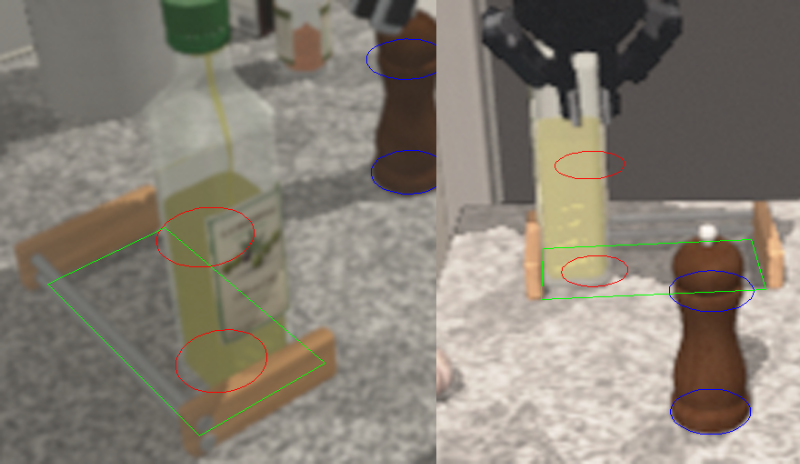

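Run:
```python
from h import *
a=grab_frame('scene')['frame'][140:310,150:290];b=grab_frame('side')['frame'][60:200,220:330]
a=cv2.resize(a,None,fx=3.3,fy=3.3,interpolation=2);b=cv2.resize(b,None,fx=3,fy=3,interpolation=2)
h=max(a.shape[0],b.shape[0]); f=lambda i:np.vstack([i,np.zeros((h-i.shape[0],i.shape[1],3),np.uint8)])
cv2.imwrite('pics/z14.png',np.hstack([f(a),f(b)])[:,:,::-1])
```

```text
(no output)
```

View pics/z14.png

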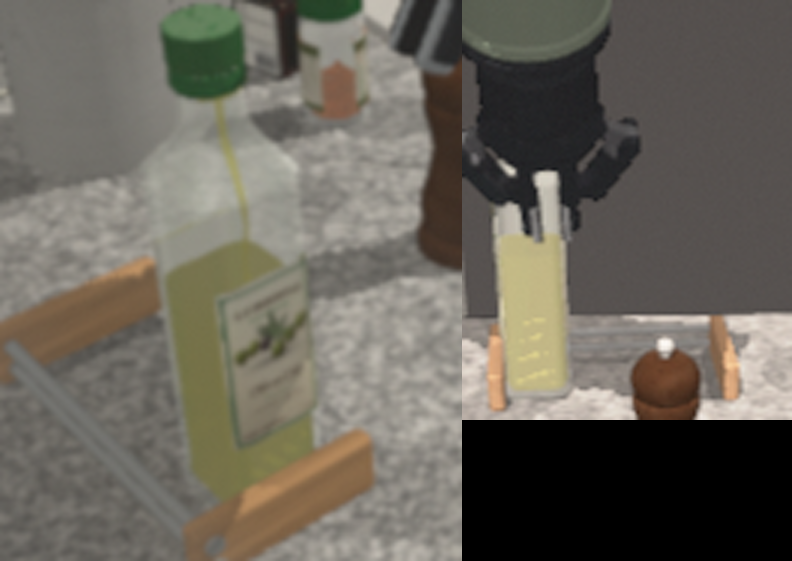

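Run:
```python
from h import *
g=grab_frame('side')
for z in(.02,.04,.06): print(ray(g,333,274,z).round(3), ray(g,410,274,z).round(3))
```

```text
[ 0.665 -0.159  0.02 ] [ 0.809 -0.162  0.02 ]
[ 0.661 -0.183  0.04 ] [ 0.799 -0.186  0.04 ]
[ 0.657 -0.207  0.06 ] [ 0.789 -0.21   0.06 ]
```

move_arm:
  motion:
    - [[8,-20,0],[0,0.02,0]]
    - [[22,-45,0],[0,0.04,-0.01]]
    - [[40,-75,0],[0,0.06,-0.02]]
    - [[58,-105,0],[-0.01,0.08,-0.03]]
    - [[75,-130,0],[-0.01,0.1,-0.04]]
    - [[86,-141,0],[-0.01,0.1,-0.04]]
    - [[86,-141,0],[-0.01,0.1,-0.04]]
  jaw: 20

```text
clock: 22.78
position: [0.5905, -0.0573, 0.2164]
tool_rot: [-3.064, -0.492, 1.551]
force: [0.7, 0.7, -0.3]
grip_width: 0.02
```

```bash
python3 - <<'E'
from plan import *
go2([.588,-.045,.0145],0,-.15,.5)
E
python3 look.py 15|egrep 'mill|jar'
```

```text
pos [ 0.5905 -0.0573  0.2164] shift mm [  -0.7    0.5 -180. ] rot [0.002 0.003 0.   ] q [ 0.49  0.66 -0.41  1.6  -0.26  1.08  0.28]
mill scene 0.73 [0.5863 0.0107] rail [  28. -175.]
mill side 0.87 [0.5899 0.0098] rail [  32. -176.]
spice_jar scene 0.93 [ 0.7776 -0.019 ] rail [ 217. -218.]
spice_jar side 0.81 [ 0.779  -0.0164] rail [ 218. -216.]
```

View pics/b15.png

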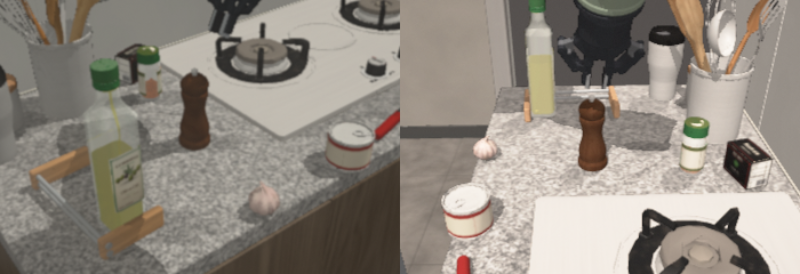

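move_arm:
  motion:
    - [[0,0,-20],[0,0,0]]
    - [[0,0,-50],[0,0,0]]
    - [[0,0,-85],[0,0,0]]
    - [[0,0,-120],[0,0,0]]
    - [[0,0,-150],[0,0,0]]
    - [[0,0,-170],[0,0,0]]
    - [[0,0,-180],[0,0,0]]
    - [[0,3,-180],[0,0,0]]
    - [[0,6,-180],[0,0,0]]

```text
clock: 24.5
position: [0.5907, -0.0505, 0.0377]
tool_rot: [-3.065, -0.491, 1.553]
force: [-0.4, 0.3, 0.3]
grip_width: 0.0199
```

```bash
python3 look.py 16|egrep 'q|mill|jar'
python3 - <<'E'
from h import *
a=cv2.resize(grab_frame('scene')['frame'][120:260,220:350],None,fx=3.5,fy=3.5,interpolation=2);b=cv2.resize(grab_frame('side')['frame'][140:270,230:330],None,fx=3.5,fy=3.5,interpolation=2)
cv2.imwrite('pics/z16.png',np.hstack([a[:455],b[:455]])[:,:,::-1])
E
```

```text
shift mm [-107.9  230.3   -3.4] rot [ 0.052 -0.072 -0.195] d [0.174 0.985 0.   ] q [ 0.47  0.91 -0.4   1.67 -0.22  0.79  0.37]
mill scene 0.78 [0.5856 0.0099] rail [  27. -176.]
mill side 0.46 [0.5842 0.01  ] rail [  26. -176.]
spice_jar scene 0.69 [ 0.7776 -0.019 ] rail [ 217. -218.]
spice_jar side 0.77 [ 0.7809 -0.0128] rail [ 221. -212.]
```

View pics/z16.png

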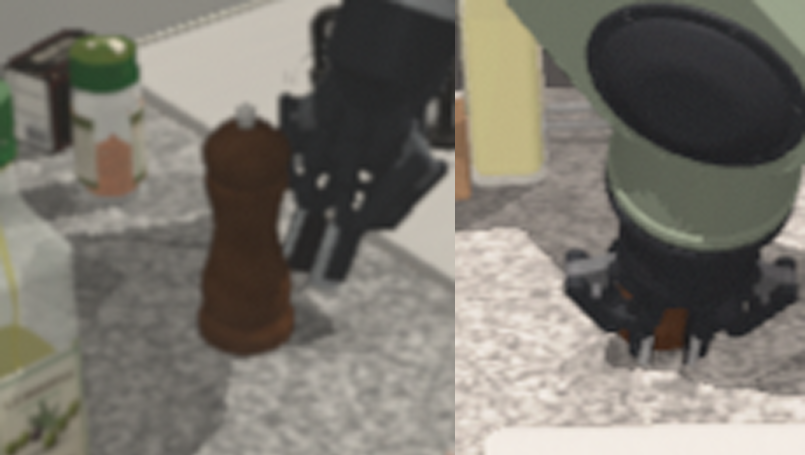

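move_arm:
  motion:
    - [[0,3,0],[0,0,0]]
    - [[0,6,0],[0,0,0]]
    - [[0,9,0],[0,0,0]]
    - [[0,12,0],[0,0,0]]
    - [[0,15,0],[0,0,0]]
    - [[0,19,0],[0,0,0]]
    - [[0,23,0],[0,0,0]]
    - [[0,27,0],[0,0,0]]
    - [[0,31,0],[0,0,0]]
    - [[0,36,0],[0,0,0]]
    - [[0,41,0],[0,0,0]]
    - [[0,46,0],[0,0,0]]

```text
clock: 26.7
position: [0.5902, -0.0044, 0.0368]
tool_rot: [-3.064, -0.491, 1.552]
force: [-0.3, -2.0, 0.9]
grip_width: 0.0199
```

```bash
python3 look.py 17|egrep 'q|mill|bot'; python3 z.py 17 "[(.477,.23),(.588,.045)]"
```

```text
shift mm [-107.4  184.2   -2.5] rot [ 0.052 -0.073 -0.195] d [0.174 0.985 0.   ] q [ 0.41  0.9  -0.41  1.7  -0.24  0.74  0.32]
oil_bottle scene 0.94 [0.4989 0.2358] rail [-44.  55.]
oil_bottle side 0.96 [0.479  0.2269] rail [-64.  48.]
mill scene 0.67 [0.588  0.0407] rail [  32. -145.]
mill side 0.59 [0.5841 0.0452] rail [  28. -141.]
```

View pics/z17.png

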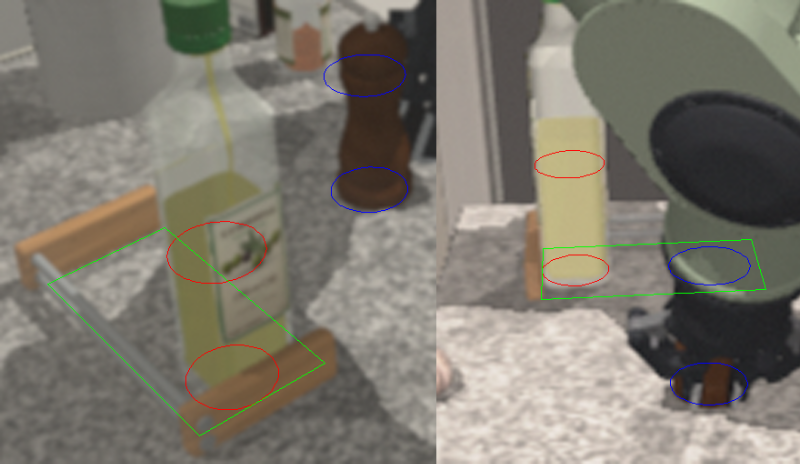

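move_arm:
  motion:
    - [[0,3,0],[0,0,0]]
    - [[0,7,0],[0,0,0]]
    - [[0,12,0],[0,0,0]]
    - [[0,17,0],[0,0,0]]
    - [[0,22,0],[0,0,0]]
    - [[0,28,0],[0,0,0]]
    - [[0,34,0],[0,0,0]]
    - [[0,40,0],[0,0,0]]
    - [[0,46,0],[0,0,0]]
    - [[0,52,0],[0,0,0]]
    - [[0,57,0],[0,0,0]]
    - [[0,61,0],[0,0,0]]

```text
clock: 28.9
position: [0.5902, 0.0565, 0.0368]
tool_rot: [-3.064, -0.491, 1.552]
force: [0.2, -0.9, 0.3]
grip_width: 0.0198
```

```bash
python3 look.py 18|egrep 'q|mill|bot'; python3 z.py 18 "[(.477,.228),(.588,.103)]"
```

```text
shift mm [-107.4  123.2   -2.5] rot [ 0.052 -0.073 -0.195] d [0.174 0.985 0.   ] q [ 0.33  0.89 -0.42  1.73 -0.26  0.67  0.25]
oil_bottle scene 0.65 [0.4983 0.231 ] rail [-44.  51.]
oil_bottle side 0.56 [0.479  0.2269] rail [-64.  48.]
mill scene 0.58 [0.5869 0.0976] rail [ 35. -88.]
mill side None
```

View pics/z18.png

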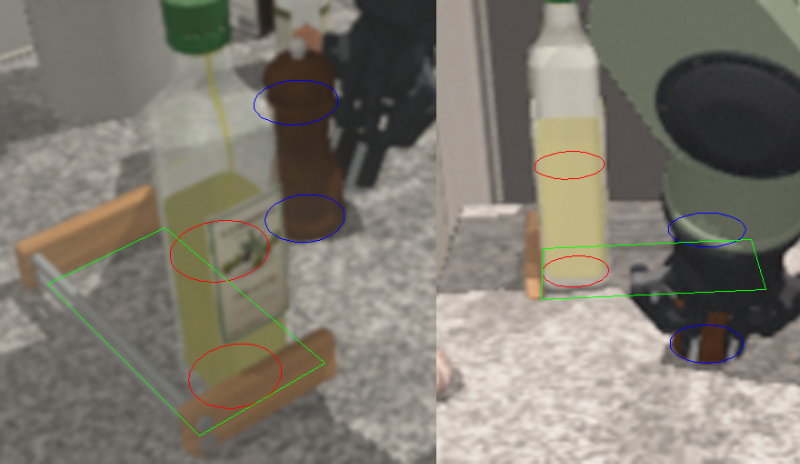

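move_arm:
  motion:
    - [[0,3,0],[0,0,0]]
    - [[0,7,0],[0,0,0]]
    - [[0,12,0],[0,0,0]]
    - [[0,18,0],[0,0,0]]
    - [[0,24,0],[0,0,0]]
    - [[0,31,0],[0,0,0]]
    - [[0,38,0],[0,0,0]]
    - [[0,45,0],[0,0,0]]
    - [[0,52,0],[0,0,0]]
    - [[0,58,0],[0,0,0]]
    - [[0,63,0],[0,0,0]]
    - [[0,66,0],[0,0,0]]

```text
clock: 31.1
position: [0.5902, 0.1225, 0.0368]
tool_rot: [-3.064, -0.491, 1.553]
force: [-0.7, -1.0, 2.0]
grip_width: 0.02
```

```bash
python3 look.py 19|egrep 'q|mill|bot'; python3 z.py 19 "[(.477,.228),(.588,.165)]"
```

```text
shift mm [-107.4   57.2   -2.5] rot [ 0.052 -0.073 -0.195] d [0.174 0.985 0.   ] q [ 0.23  0.89 -0.43  1.75 -0.29  0.61  0.18]
oil_bottle scene 0.92 [0.4973 0.2337] rail [-45.  53.]
oil_bottle side 0.65 [0.479  0.2269] rail [-64.  48.]
mill scene None
mill side 0.41 [0.5824 0.1666] rail [ 35. -19.]
```

View pics/z19.png

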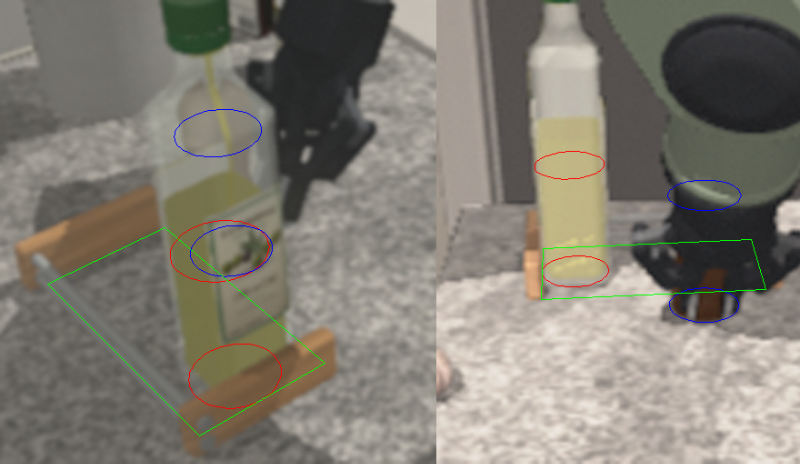

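move_arm:
  motion:
    - [[0,3,0],[0,0,0]]
    - [[0,7,0],[0,0,0]]
    - [[0,13,0],[0,0,0]]
    - [[0,19,0],[0,0,0]]
    - [[0,25,0],[0,0,0]]
    - [[0,32,0],[0,0,0]]
    - [[0,39,0],[0,0,0]]
    - [[0,46,0],[0,0,0]]
    - [[0,53,0],[0,0,0]]
    - [[0,60,0],[0,0,0]]
    - [[0,66,0],[0,0,0]]
    - [[0,70,0],[0,0,0]]

```text
clock: 33.3
position: [0.5902, 0.1927, 0.0368]
tool_rot: [-3.064, -0.492, 1.553]
force: [0.0, -1.2, 1.3]
grip_width: 0.02
```

```bash
python3 look.py 20|egrep 'q|mill|bot'; python3 z.py 20 "[(.477,.228),(.588,.234)]"
```

```text
shift mm [-107.4  -12.9   -2.5] rot [ 0.052 -0.073 -0.195] d [0.174 0.985 0.   ] q [ 0.11  0.89 -0.43  1.74 -0.31  0.56  0.1 ]
oil_bottle scene 0.93 [0.4999 0.2332] rail [-43.  53.]
oil_bottle side 0.63 [0.479  0.2269] rail [-64.  48.]
mill scene 0.6 [0.5917 0.2441] rail [50. 57.]
mill side 0.43 [0.5939 0.2407] rail [52. 54.]
```

View pics/z20.png

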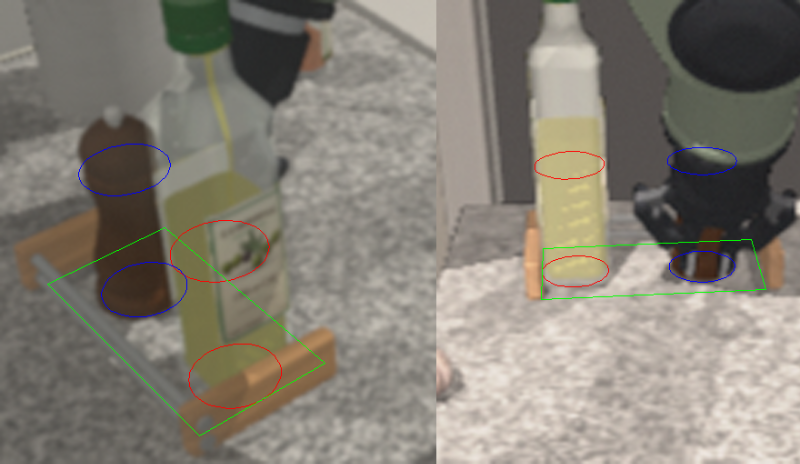

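move_arm:
  motion:
    - [[0,-8,0],[0,0,0]]
    - [[0,-30,2],[0,0,0]]
    - [[0,-65,4],[0,0,0]]
    - [[0,-100,15],[0,0,0]]
    - [[0,-130,50],[0,0,0]]
    - [[0,-160,90],[0,0,0]]
    - [[0,-190,130],[0,0,0]]
    - [[0,-220,170],[0,0,0]]
    - [[0,-245,200],[0,0,0]]
    - [[0,-250,210],[0,0,0]]
    - [[0,-250,210],[0,0,0]]

```text
clock: 35.38
position: [0.59, -0.0584, 0.2467]
tool_rot: [-3.064, -0.491, 1.552]
force: [-0.4, 0.6, 0.5]
grip_width: 0.0198
```

```bash
python3 look.py 21; python3 z.py 21 "[(.477,.226),(.59,.238)]"
python3 - <<'E'
from h import *
b=cv2.resize(grab_frame('side')['frame'][140:215,230:340],None,fx=7,fy=7,interpolation=2)
cv2.imwrite('pics/y21.png',b[:,:,::-1])
E
```

```text
clock 35.375 pos [ 0.59   -0.0584  0.2467]
shift mm [-107.2  238.1 -212.4] rot [ 0.052 -0.073 -0.194] d [0.174 0.985 0.   ] q [ 0.49  0.62 -0.41  1.58 -0.27  1.14  0.27]
oil_bottle scene 0.94 [0.4984 0.2351] rail [-44.  55.]
oil_bottle side 0.62 [0.4793 0.2214] rail [-64.  42.]
mill scene 0.91 [0.5917 0.2441] rail [50. 57.]
mill side 0.66 [0.5896 0.2352] rail [47. 49.]
garlic scene 0.57 [0.3793 0.0268] rail [-177. -145.]
garlic side 0.83 [0.3699 0.0456] rail [-185. -125.]
tin scene 0.69 [ 0.3759 -0.1681] rail [-194. -339.]
tin side 0.68 [ 0.3741 -0.1676] rail [-196. -338.]
spice_jar scene 0.83 [ 0.7776 -0.019 ] rail [ 217. -218.]
spice_jar side 0.67 [ 0.7801 -0.0165] rail [ 219. -216.]
```

View pics/z21.png

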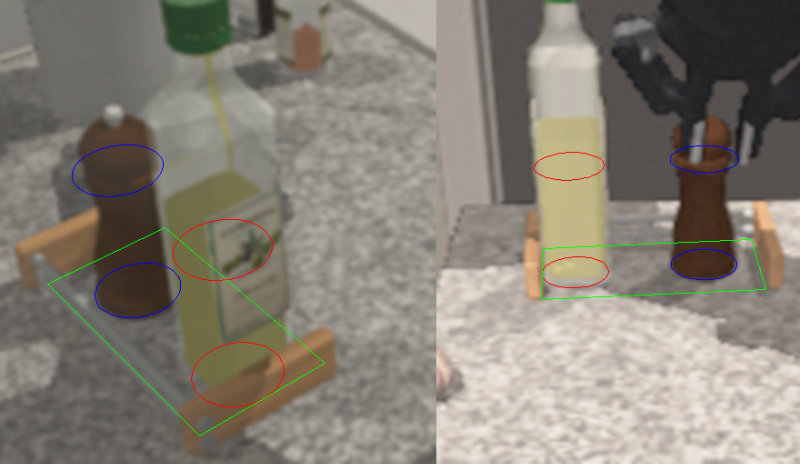

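View pics/y21.png

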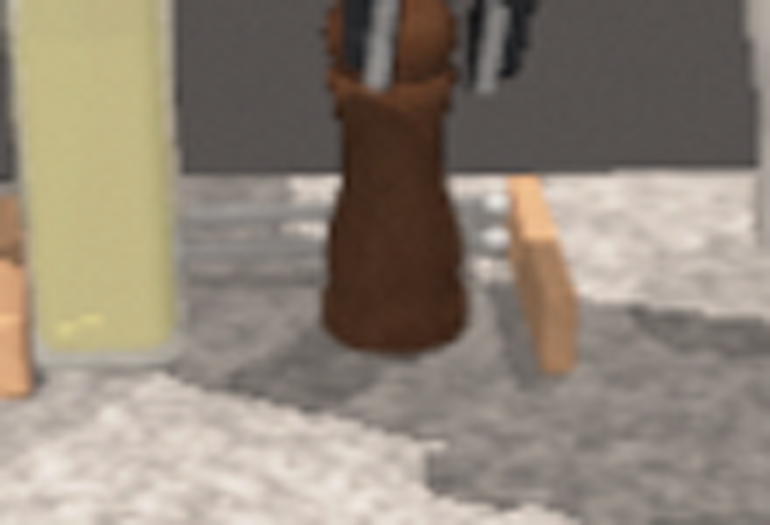

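```bash
python3 -c "
from workcell import *
print(job_done(), observe()['clock'])"
```

```text
the job is handed in; nothing more can be done
the job is handed in; nothing more can be done
```

The mill and the oil bottle both stand upright side by side inside the rail, and I handed the job in. I pushed each along the worktop with the nearly closed, tilted fingertips held low, the bottle first and then the mill. I never lifted or gripped either one. The clock read about 35.4 s when the last pictures were taken.

**Last checks (side camera, rail coordinates):**

| Object | x (mm) | y (mm) |
|---|---|---|
| Mill | about 47 | about 49 |
| Bottle | about −64 | about 42 |

- **Bottle margin:** it slid sideways on the fingers during its last push. It now stands within about 2 mm of the near end board, perhaps touching it, but between the boards. I left it there because the fingers could not get between it and the board.
- **Where the cameras disagreed:** the scene camera put the bottle at x −44, y 55. There the near board hides part of its foot, so I trusted the side view. For the mill the scene camera gave x 50, y 57, up to 8 mm from the side view. Both readings put each object inside the bay.
- **Left alone:** the spice jar, the garlic and the tin measured the same before and after, within the noise. The wrist force stayed at about 5 N or less in every reading after a move.

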